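# Switch the panel saw on in order at its control pad

## Task

Switch the panel saw on at the wireless control pad lying on its sliding table: with the fingertips press the yellow cap (dust extraction), then the blue cap (scoring blade), then the green cap (main blade), each lightly but right in, so that it stays in, before the next one is pressed. Do not press the red mushroom stop, do not lift the pad, tip it or push it along the table, and leave the tools lying about where they are.

Things in the scene. Friction and masses are not known exactly. Their poses are not given: they have to be found in the camera images.
- control_pad: the saw's wireless control pad, loose on the table: square black box with an aluminium face, 130x130 mm, face 46 mm above its underside, 0.55 to 0.9 kg, on rubber feet. Origin: centre of its underside; its z is up. A short black stub aerial sticks 36 mm out of its +x side near the +y corner. On the face, as offsets along its own x and y: yellow cap (-31, +31) mm, blue cap (+31, +31), green cap (-31, -31), red mushroom (+31, -31). The pad may lie turned any way round.
- yellow_top (a point): centre of the top of the yellow cap (dust extraction): flat-topped round cap, 29 mm across, with a springy rubber top that gives 1 mm per 4 N, up to 5 mm, and comes back; the top stands 67 mm above the table when up, 59 mm when fully in; the steel collar round it (37 mm across) is 51 mm above the table; neighbouring caps are 62 mm away centre to centre
- yellow_button (a joint): how far the yellow cap is pressed straight down, m: about 0 (to 0.001) up, 0.008 fully in, against a stop; 0.0055 and more counts as in. No spring: it drags with about 3.5 N over the whole way and stays where it is left
- blue_top (a point): centre of the top of the blue cap (scoring blade): flat-topped round cap, 29 mm across, with a springy rubber top that gives 1 mm per 4 N, up to 5 mm, and comes back; the top stands 67 mm above the table when up, 59 mm when fully in; the steel collar round it (37 mm across) is 51 mm above the table; neighbouring caps are 62 mm away centre to centre
- blue_button (a joint): how far the blue cap is pressed straight down, m: about 0 (to 0.001) up, 0.008 fully in, against a stop; 0.0055 and more counts as in. No spring: it drags with about 3.5 N over the whole way and stays where it is left
- green_top (a point): centre of the top of the green cap (main blade): flat-topped round cap, 29 mm across, with a springy rubber top that gives 1 mm per 4 N, up to 5 mm, and comes back; the top stands 67 mm above the table when up, 59 mm when fully in; the steel collar round it (37 mm across) is 51 mm above the table; neighbouring caps are 62 mm away centre to centre
- green_button (a joint): how far the green cap is pressed straight down, m: about 0 (to 0.001) up, 0.008 fully in, against a stop; 0.0055 and more counts as in. No spring: it drags with about 3.5 N over the whole way and stays where it is left
- red_top (a point): centre of the top of the red mushroom-shaped emergency stop, 36 mm across, 63 mm above the table; must not be pressed
- red_button (a joint): how far the red mushroom is pressed down, m: 0 up, 0.008 in; same drag as the caps
- tape_measure: yellow and black tape measure, 36x94x69 mm, loose bystander lying on the table; origin at the centre of its underside
- wedge_block: grey-brown oblong wood block, 50x124x50 mm, loose bystander lying on the table; origin at the centre of its underside
- sanding_block: dark brown sanding block, 67x122x32 mm, loose bystander lying on the table; origin at the centre of its underside
- folding_rule: yellow folded rule, 16x236x19 mm, loose bystander lying on the table; origin at the centre of its underside
- spring_clamp: black spring clamp with orange jaw tips, 55x119x26 mm, loose bystander lying on the table; origin at the centre of its underside
- hold_down: red and grey hold-down clamp bolted to the table right of the pad, always at the same place, not to be used: 290 mm tall, 60 mm wide in y. Its post stands 136 mm ahead (+x) of its origin; its arm and red-gripped lever reach from the post back towards the robot to 162 mm behind (-x of) its origin, at 180 to 256 mm height. The hand and the arm's links must pass clear of it

How it is judged:
On the way, in this order (a step that is already met when the one before it is completed fails the run):
1. the yellow cap is pressed in (value of joint yellow_button above 0.0055 m), for 0.1 s.
2. the blue cap is pressed in (value of joint blue_button above 0.0055 m), for 0.1 s.
3. the green cap is pressed in (value of joint green_button above 0.0055 m), for 0.1 s.
At the end, for the whole second after the job is handed in: yellow, blue and green caps are all at least 5.5 mm in (of 8), the red mushroom less than 2 mm, the pad at rest and level within 30 mm of where it lay, the loose tools within 30 mm of where they lay (value of joint each of yellow_button, blue_button, green_button above 0.0055 m and value of joint red_button below 0.002 m and distance of each of control_pad, tape_measure, wedge_block, sanding_block, folding_rule, spring_clamp from where it was at the start of the episode below 0.03 m and angle between control_pad's own z axis and vertical below 0.05 rad and linear speed of control_pad below 0.01 m/s); the robot touches nothing.
It fails at once if a cap is pressed before the one ahead of it (yellow, blue, green) is in ((value of joint blue_button above 0.0025 m and value of joint yellow_button below 0.0055 m) or (value of joint green_button above 0.0025 m and value of joint blue_button below 0.0055 m)).
It fails at once if the red stop is pressed (value of joint red_button above 0.002 m).
It fails at once if the control pad is pressed with more than 25 N (contact force between any of the fingers, the arm and control_pad above 25 N).
It fails at once if the control pad is lifted 8 mm, tipped 0.15 rad or pushed 30 mm (height (world z) of control_pad above 0.008 m or angle between control_pad's own z axis and vertical above 0.15 rad or distance of control_pad from where it was at the start of the episode above 0.03 m).
It fails at once if a tool lying about is moved more than 30 mm (distance of any of tape_measure, wedge_block, sanding_block, folding_rule, spring_clamp from where it was at the start of the episode above 0.03 m).
It also fails if it takes over 51 s, if anything falls off the work surface, if the arm or the gripper's body presses on something with over 40 N, if the wrist force passes 120 N, or if a joint passes its speed limit or range.

## Robot

A 6-joint arm with a two-finger parallel gripper is mounted at the origin on a cart in front of the work surface, level with it; the furniture and walls round the work are solid. World frame = base frame: x ahead of the robot, y to its left, z up, the work surface at z = 0. Lengths are in m, angles in rad, forces in N, time in s.
With the tool pointing down it reaches from about 0.275 to 1 m from the base axis. Payload 8.4 kg.
Tool frame: the origin (TCP) lies on the centre line of the jaws, within the pads' length; the fingertips stand 17 mm ahead of it and the grasp point (between the pads) lies 2 mm behind it (bot.tcp_to_tips is the z of the fingertips in the tool frame, in m); z points along the fingers, y is the line along which they close (so a half turn about z gives the same grasp; the last joint's range is limited). The gripper opens to 85 mm and grips with 20 to 120 N. Pads are 22 mm wide; open, the fingers measure 114 mm over their backs; the gripper's body (76 mm by 85 mm) begins 54 mm behind the grasp point. The pads swing forward as they close: fully open they stand 13 mm farther back than shut.
Start: joints at [1.13, 0.353, 1.633, -0, 1.155, -0.002], TCP at [0.266, 0.566, 0.248] pointing down, gripper open.
Joint ranges: [-2.63, 2.63], [-0.92, 2.1], [0.06, 2.66], [-1.3, 4.44], [0, 2.69], [-3.02, 3.02]. Speed limits (rad/s): [2.22, 2.22, 2.79, 3.14, 3.14, 3.14].

## Interface

Orientations are given as a unit quaternion [x, y, z, w].
In Python, from workcell import bot, hand, kinematics, get_obs, vision, hand_in gives the robot as it stands. The module is installed in compiled form; this text tells all that it offers. Calls block until the motion is done:
- bot.reach(position, orientation): joint-space move of the TCP to a pose.
- bot.servo_line(position, ori=None, velocity=0.15): straight line of the TCP; ori=None keeps the orientation; velocity is the mean speed in m/s.
- bot.goto_joints(angles): joint-space move.
- hand.move_gripper(opening, strength=None): finger opening in m; strength is the grip in N (None keeps the last); returns when the fingers have stopped.
- bot.dwell(seconds).
- kinematics.solve_ik(position, orientation): joint angles nearest the present ones, or None.
- get_obs(): the state.
- vision.read_camera(name): name is "scene" or "top" or "wrist"; returns a dict with "frame" (420x560x3 uint8, red, green, blue), "intrinsics" (3x3 intrinsics, pixels), "dist" ([k1, k2, p1, p2, k3] as OpenCV has them; the pictures are not rectified), "view" (4x4, takes a point from world to camera coordinates). Camera axes: x right, y down, z forward; pixel columns grow to the right and rows downward; lengths in m; the calibration is good to about 2 mm. A picture is of the moment at which its call begins. There is no depth.
A pose or a line that the arm cannot do raises bot.IKError and nothing moves.
- hand_in(): hands the job in; it is judged then, once.
The state is a dict: "time_s": time; "joint_pos": joint angles; "joint_vel": joint speeds; "joint_efforts": joint torques, N m; "position": TCP position; "orientation": TCP orientation; "wrist_force": force on the tool from outside, world axes, zero at the start; "ft_torque": the same for the moment, N m; "gripper_width": finger opening in m; "grip_force": force on a finger pad.
Only numpy, scipy, OpenCV 4.12 (cv2) and the standard library are available. Lean on these libraries where they do the work, as an engineer would, in place of code of your own. Each camera call takes 0.05 s, during which the arm holds its last target. There are 200 camera calls.

## Working session

There is one attempt and no reset: what is moved stays moved. The work goes in short steps, each a Python script; the robot and the scene stay as the last script left them, time stands still between calls to the robot, and variables do not carry over. Pictures are saved under pics/ and viewed, at most 10 in all, crops included, and the job is handed in when it is done.

```bash
mkdir -p pics
cat > h.py <<'E'
import numpy as np, cv2
from workcell import bot, hand, kinematics, get_obs, vision, hand_in
def ray(c,uv,z):
    K=np.array(c["intrinsics"]);d=np.array(c["dist"],float);V=np.array(c["view"])
    n=cv2.undistortPoints(np.array([[uv]],float),K,d)[0,0]
    R,t=V[:3,:3],V[:3,3]; o=-R.T@t; w=R.T@np.array([n[0],n[1],1])
    return o+w*(z-o[2])/w[2]
def shot(n,f):
    c=vision.read_camera(n);cv2.imwrite(f,c["frame"][:,:,::-1]);return c
E
python3 - <<'E'
from h import *
import pickle
for n in ("top","scene"):
    c=shot(n,f"pics/{n}0.png");pickle.dump(c,open(n+".pkl","wb"))
    V=np.array(c["view"]);print(n,-V[:3,:3].T@V[:3,3])
o=get_obs();print(o["time_s"],o["orientation"],o["wrist_force"],bot.tcp_to_tips)
E
```

```text
top [0.24487294 0.23142548 1.27659977]
scene [-0.1368772   0.82773789  0.69645834]
0.1 [ 2.17658753e-01  9.76024716e-01 -6.30120873e-04 -1.56043532e-04] [-1.3846125   0.02295562 -0.29278508] 0.017
```

View pics/top0.png

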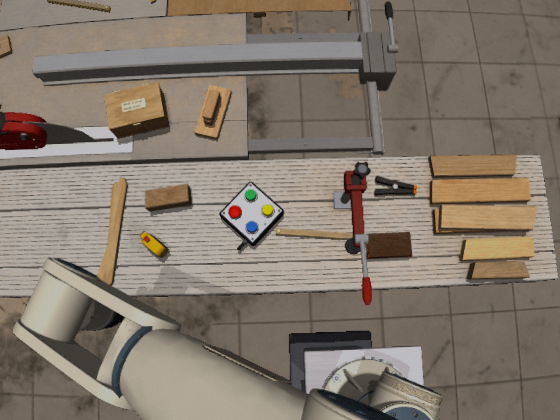

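View pics/scene0.png

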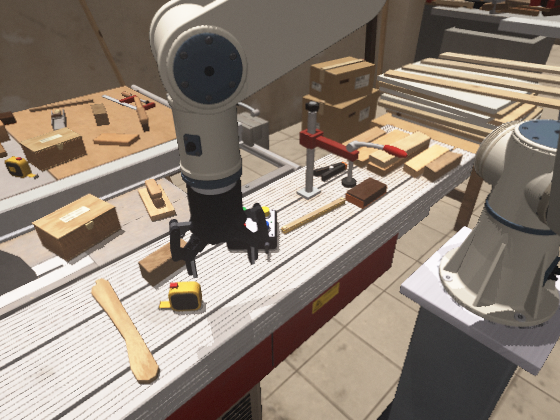

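The top view shows the pad at about (251,212): green (251,195), red (235,212), yellow (267,210), blue (252,227), and the aerial at (243,244). The hold-down is to its right at about (360,210). Next I'll get cap centroids by colour.

```bash
cat > seg.py <<'E'
from h import *
OFF={'yellow':(-.031,.031),'blue':(.031,.031),'green':(-.031,-.031),'red':(.031,-.031)}
def locate(c,box,z={'yellow':.067,'blue':.067,'green':.067,'red':.063}):
    x0,y0,x1,y1=box; h=cv2.cvtColor(c["frame"],cv2.COLOR_RGB2HSV)[y0:y1,x0:x1].astype(int)
    P={}
    for n,hu in dict(yellow=(22,35),green=(45,85),blue=(95,125),red=None).items():
        H=h[...,0]; m=((H>hu[0])&(H<hu[1])) if hu else ((H<8)|(H>172))
        m=(m&(h[...,1]>130)&(h[...,2]>70)).astype(np.uint8)
        k,l,s,ce=cv2.connectedComponentsWithStats(m)
        if k<2: print(n,'none');continue
        i=1+np.argmax(s[1:,4]); uv=ce[i]+[x0,y0]; P[n]=ray(c,uv,z[n]); print(n,uv.round(1),s[i,2:],P[n].round(4))
    return P
def fit(P):
    a=np.array([OFF[n] for n in P]);b=np.array([P[n][:2] for n in P])
    A=a-a.mean(0);B=b-b.mean(0)
    th=np.arctan2((A[:,0]*B[:,1]-A[:,1]*B[:,0]).sum(),(A*B).sum())
    R=np.array([[np.cos(th),-np.sin(th)],[np.sin(th),np.cos(th)]]);t=b.mean(0)-R@a.mean(0)
    F={n:R@np.array(OFF[n])+t for n in OFF}
    print('yaw',th,'c',t,'res mm',{n:(1e3*(P[n][:2]-F[n])).round(1) for n in P}); return th,t,F
E
python3 - <<'E'
from seg import *;import pickle
c=pickle.load(open("top.pkl","rb"))
P=locate(c,(218,180,286,250));th,t,F=fit(P);print(F)
for uv,z in [((243,244),.03),((367,292),.2),((356,190),.25),((360,245),.2),((345,232),.019),((278,232),.019)]: print(uv,ray(c,uv,z).round(3))
E
```

```text
yellow [267.1 209.6] [11 11 94] [0.5264 0.2468 0.067 ]
green [250.1 194.4] [10 10 79] [0.5697 0.2913 0.067 ]
blue [251.4 226.4] [10 10 85] [0.4822 0.2896 0.067 ]
red [234.5 211.4] [ 12  12 122] [0.5252 0.334  0.063 ]
yaw 2.372902080285465 c [0.52584895 0.29042838] res mm {'yellow': array([-0.2,  0.2]), 'green': array([-0. ,  0.1]), 'blue': array([ 0.1, -0.1]), 'red': array([ 0.1, -0.2])}
{'yellow': array([0.52658139, 0.24659387]), 'blue': array([0.48201445, 0.28969594]), 'green': array([0.56968345, 0.29116081]), 'red': array([0.52511651, 0.33426288])}
(243, 244) [0.442 0.315 0.03 ]
(367, 292) [0.294 0.021 0.2  ]
(356, 190) [0.524 0.04  0.25 ]
(360, 245) [0.404 0.03  0.2  ]
(345, 232) [0.468 0.035 0.019]
(278, 232) [0.474 0.219 0.019]
```

Run:
```python
from seg import *;import pickle
q=get_obs()["orientation"]
hand.move_gripper(0.0,20)
bot.reach([0.515,0.27,0.24],q)
c=shot("wrist","pics/w1.png");pickle.dump(c,open("w.pkl","wb"))
V=np.array(c["view"]);print(-V[:3,:3].T@V[:3,3])
try: fit(locate(c,(0,0,560,420)))
except Exception as e: print(e)
o=get_obs();print(o["time_s"],o["position"],o["wrist_force"],o["gripper_width"],o["joint_pos"])
```

```text
[0.43909416 0.30716167 0.36597907]
yellow [264.3 204.5] [ 27  26 547] [0.5251 0.2476 0.067 ]
green [320.1 222.7] [ 26  24 488] [0.5681 0.2917 0.067 ]
blue [283.9 148. ] [ 28  29 611] [0.4812 0.2902 0.067 ]
red [341.6 166.8] [ 34  34 884] [0.5233 0.3344 0.063 ]
yaw 2.3757271297806066 c [0.52443624 0.29095237] res mm {'yellow': array([-0.2,  0.4]), 'green': array([-0.1, -0.1]), 'blue': array([0.6, 0.1]), 'red': array([-0.3, -0.4])}
2.3583 [0.51458688 0.2710301  0.24002663] [ 0.14863332 -0.44846726  0.11213539] 0.00012935861844449073 [ 4.82449816e-01  2.94650320e-01  1.73621305e+00 -5.06851041e-04
  1.11168643e+00 -6.50480532e-01]
```

View pics/w1.png

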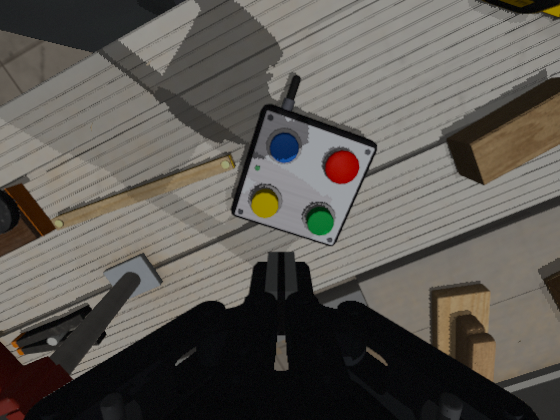

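The wrist view shows the four caps clear (yellow 264,204; blue 284,148; green 320,223; red 342,167) and the shut fingertips at about (282,260). It agrees with the top camera within 1.5 mm. I'll press yellow now, in steps with the wrist force checked.

```bash
cat > press.py <<'E'
from h import *
XY=dict(yellow=(.5258,.2471),blue=(.4814,.2900),green=(.5689,.2914))
def press(n):
    x,y=XY[n];T=bot.tcp_to_tips;q=get_obs()["orientation"]
    bot.servo_line([x,y,.110+T],q,velocity=.12)
    bot.servo_line([x,y,.074+T],q,velocity=.05); bot.dwell(.3)
    f0=np.array(get_obs()["wrist_force"])
    for z in np.r_[np.arange(.069,.0605,-.002),np.arange(.060,.0549,-.0007)]:
        bot.servo_line([x,y,z+T],q,velocity=.02); bot.dwell(.08)
        o=get_obs(); f=np.array(o["wrist_force"])-f0
        print(n,round(z*1e3,1),(o["position"]-np.array([0,0,T]))[:3].round(4),f.round(1))
        if np.linalg.norm(f)>9.5: break
    bot.servo_line([x,y,.074+T],q,velocity=.05)
    bot.servo_line([x,y,.110+T],q,velocity=.1)
    print('t',get_obs()["time_s"])
E
python3 -c "
from press import *
press('yellow')"
```

```text
yellow 69.0 [0.5258 0.2471 0.0689] [1.4 0.5 0.9]
yellow 67.0 [0.5258 0.2471 0.067 ] [1.1 1.  1.3]
yellow 65.0 [0.526  0.2472 0.0652] [1.4 0.5 3.7]
yellow 63.0 [0.526  0.2472 0.0631] [1.7 1.6 3.6]
yellow 61.0 [0.526  0.2472 0.061 ] [1.3 1.2 3.2]
yellow 60.0 [0.5259 0.2472 0.06  ] [3.  0.7 3.3]
yellow 59.3 [0.5259 0.2472 0.0594] [3.3 2.1 4.4]
yellow 58.6 [0.5259 0.2471 0.0586] [4.3 0.9 4.7]
yellow 57.9 [0.5258 0.2471 0.0579] [2.5 1.  5.5]
yellow 57.2 [0.5259 0.2472 0.0574] [2.9 1.1 7.7]
yellow 56.5 [0.5259 0.2471 0.0568] [1.  1.4 9.3]
yellow 55.8 [0.5259 0.2472 0.0563] [ 0.7  0.6 10.9]
t 9.8167
```

Yellow behaved as expected: about 3.5 N of drag, then the force rose to about 11 N at the stop. Blue and green next.

Run:
```python
from press import *
from seg import locate,fit
press('blue');press('green')
q=get_obs()["orientation"]
bot.servo_line([.515,.27,.24],q,velocity=.15);bot.dwell(.3)
c=shot("wrist","pics/w2.png")
d=dict(yellow=.059,blue=.059,green=.059,red=.063)
fit(locate(c,(180,60,420,260),d));print(get_obs()["time_s"])
cv2.imwrite("pics/w2c.png",cv2.resize(c["frame"][70:270,200:410,::-1],None,fx=2.8,fy=2.8,interpolation=cv2.INTER_CUBIC))
```

```text
blue 69.0 [0.4814 0.29   0.0689] [ 0.2 -0.5  0.2]
blue 67.0 [0.4814 0.29   0.067 ] [ 0.6 -0.2 -0.7]
blue 65.0 [0.4817 0.2902 0.0652] [ 0.5 -0.5  2.2]
blue 63.0 [0.4816 0.2901 0.0631] [0.6 1.  2.3]
blue 61.0 [0.4816 0.2901 0.061 ] [0.9 0.8 2.8]
blue 60.0 [0.4815 0.2901 0.06  ] [2.4 1.2 2.7]
blue 59.3 [0.4815 0.29   0.0593] [2.1 1.  2.8]
blue 58.6 [0.4814 0.29   0.0586] [2.8 0.9 2.9]
blue 57.9 [0.4814 0.29   0.0579] [1.2 1.6 4.4]
blue 57.2 [0.4814 0.29   0.0573] [1.  0.4 6.4]
blue 56.5 [0.4814 0.29   0.0568] [0.1 0.4 8.7]
blue 55.8 [0.4815 0.2901 0.0563] [-0.3 -0.4  9.7]
t 16.825
green 69.0 [0.5689 0.2914 0.0689] [ 0.  -0.4  0.6]
green 67.0 [0.5689 0.2914 0.067 ] [-0.6  0.7  1. ]
green 65.0 [0.5691 0.2915 0.0652] [ 0.3 -0.4  2.9]
green 63.0 [0.5691 0.2915 0.0631] [1.2 0.5 2.9]
green 61.0 [0.569  0.2915 0.061 ] [1.6 1.4 3.2]
green 60.0 [0.569  0.2914 0.06  ] [0.8 1.4 3.2]
green 59.3 [0.569  0.2914 0.0593] [1.9 1.7 3. ]
green 58.6 [0.5689 0.2914 0.0586] [0.7 1.8 3.4]
green 57.9 [0.5689 0.2914 0.058 ] [1.  2.1 3.7]
green 57.2 [0.569  0.2914 0.0574] [0.  1.3 6.2]
green 56.5 [0.569  0.2915 0.0569] [-0.1  0.8  8. ]
green 55.8 [0.569  0.2915 0.0564] [ 0.1  0.2 10.4]
t 24.05
yellow [265.4 201.9] [ 27  25 534] [0.5255 0.2474 0.059 ]
green [320.2 219.8] [ 25  24 475] [0.5685 0.2918 0.059 ]
blue [284.6 146.3] [ 28  28 594] [0.4813 0.2902 0.059 ]
red [342.5 166.3] [ 34  33 878] [0.5232 0.3344 0.063 ]
yaw 2.378331258389971 c [0.52463271 0.29093978] res mm {'yellow': array([-0.1,  0.3]), 'green': array([ 0.1, -0.1]), 'blue': array([0.5, 0.2]), 'red': array([-0.4, -0.4])}
25.4
```

View pics/w2c.png

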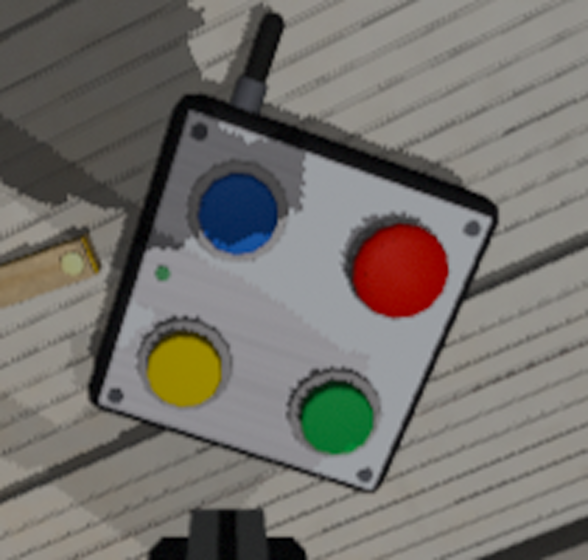

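The crop shows yellow (185,370), blue (238,213) and green (337,417) sitting low in their collars. Red (400,270) is still up, and the pad hasn't moved.

```bash
python3 -c "
from h import *
print(hand_in())"
```

```text
the job is handed in; nothing more can be done
None
```

I pressed yellow, blue and green fully in, in that order, and handed the job in at about 25 s; the red stop and the pad were not disturbed, but `hand_in()` returned no verdict.

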